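# Lift the basket out of the parts-cleaning pot and hold it up

### The job

The parts-cleaning pot on the garage bench is drained: take its lid off by the knob and set it down, knob up, on the black rubber mat without dropping it. Then lift the basket with the bearing straight up out of the pot by its red handle, keeping it level, and finish while still holding it still and level in the air directly over the pot, its underside a few centimetres clear of the rim and the bearing still in it. Leave the spray can, the jar and the socket where they stand.

Things in the scene. Friction and masses are not known exactly. Their poses are not given: they have to be found in the camera images.
- pot: Round open steel pot with a red jacket and a grey control panel outside, fixed to the bench, left or right of the mat. Radius 85 outside at the rim, 81 inside; jacket radius 88; height 115, inner floor 6 mm above the bench. Along its +y a brass drain tap sticks out to 118 mm from the axis, 47 mm high. Origin: centre of its underside, on the bench; z up.
- lid: Round aluminium lid, loose on the pot, 0.2 to 0.4 kg. Flange radius 89 mm; under it a step 8 mm deep, radius 74 mm, drops into the pot, so its origin starts 107 mm above the bench. In the middle of the top a black upright cylindrical knob, 28 mm in diameter, from 16 to 60 mm above the origin. Origin: centre of the underside (of the step); z up.
- mat: Square black rubber mat, 240 x 240 mm, 4 mm thick, fixed flat on the bench. Origin: centre of its underside; its upper face is 4 mm above it.
- basket: Round aluminium basket, loose on the pot's floor, 0.25 to 0.5 kg. Outer radius 62, wall height 45, inner floor 4 mm above the origin. A rigid handle arches over it along its y axis: posts at y = -57 and +57, and a crossbar with a red grip in its middle, 14 wide (along x), 70 long (y), 16 high, centred 85 mm above the origin on the axis. Origin: centre of the underside; z up.
- bearing: Brass-coloured bearing ring lying loose in the basket, outer diameter 52 mm, bore 24 mm, 16 mm high, about 0.12 kg. Origin: centre of its underside.
- spray: Bystander: white spray can with a blue band, 62 mm in diameter, 170 mm tall, standing on the bench beyond the work. Origin: centre of its underside.
- jar: Bystander: amber glass jar with a yellow cap, 64 mm in diameter, 75 mm tall, standing on the bench beyond the work. Origin: centre of its underside.
- socket: Bystander: dark steel deep socket, 28 mm in diameter, 55 mm tall, standing on the bench between the pot and the mat. Origin: centre of its underside.
There are look-alikes about, which are no part of the job. Leave any turquoise look-alike of the lid alone. Of the things like the pot, leave any that is green; of the rest the smaller one is meant.

How it is judged (in metres and radians):
On the way, in this order (a step that is already met when the one before it is completed fails the run):
1. the lid is lifted clear of the pot in the gripper (z of lid in the frame of pot above 0.13 m and contact force between the fingers and lid above 0.5 N), for 0.1 s.
2. the lid lies flat and released on the mat, the basket still in the pot (horizontal distance between lid and mat below 0.05 m and z of lid in the frame of mat below 0.012 m and angle between lid's own z axis and vertical below 0.08 rad and contact force between the fingers and lid below 0.1 N and linear speed of lid below 0.03 m/s and z of basket in the frame of pot below 0.02 m), for 0.2 s.
At the end, for the whole second after the job is handed in: Basket held in the gripper over the pot (axes within 50 mm), underside 15 mm or more above the rim, touching no pot, within 8 degrees of level, under 30 mm/s and 0.2 rad/s, bearing inside; lid released, flat, knob up, its centre within 50 mm of the centre of the mat (z of basket in the frame of pot above 0.13 m and horizontal distance between basket and pot below 0.05 m and angle between basket's own z axis and vertical below 0.14 rad and linear speed of each of basket, lid below 0.03 m/s and angular speed of basket below 0.2 rad/s and contact force between the fingers and basket above 0.5 N and contact force between basket and pot below 0.05 N and horizontal distance between bearing and basket below 0.05 m and z of bearing in the frame of basket between 0 and 0.03 m and horizontal distance between lid and mat below 0.05 m and z of lid in the frame of mat below 0.012 m and angle between lid's own z axis and vertical below 0.08 rad and contact force between the fingers and lid below 0.1 N); the arm keeps its last pose, push and grip.
It fails at once if a bystander is shifted by more than 25 mm or tipped (distance of any of spray, jar, socket from where it was at the start of the episode above 0.025 m or angle between any of spray, jar, socket's own z axis and vertical above 0.4 rad).
It fails at once if the lid is dropped (falls freely more than about 20 mm) (contact force between the fingers and lid below 0.05 N and linear speed of lid above 0.65 m/s).
It fails at once if the basket is tipped by more than 20 degrees (angle between basket's own z axis and vertical above 0.35 rad).
It also fails if it takes over 64 s, if anything falls off the work surface, if the arm or the gripper's body presses on something with over 40 N, if the wrist force passes 120 N, or if a joint passes its speed limit or range.

### The arm

A 7-joint arm with a two-finger parallel gripper is mounted at the origin on the work surface. World frame = base frame: x ahead of the robot, y to its left, z up, the work surface at z = 0. Lengths are in m, angles in degrees, forces in N, time in s.
With the tool pointing down it reaches from about 0.375 to 0.925 m from the base axis. Payload 3.1 kg.
Tool frame: the origin (TCP) lies midway between the tips of the shut fingers; the grasp point (between the pads) lies 19 mm behind it; z points along the fingers, y is the line along which they close (so a half turn about z gives the same grasp; the last joint's range is limited). The gripper opens to 85 mm and grips with 20 to 120 N. Pads are 22 mm wide; open, the fingers measure 114 mm over their backs; the gripper's body (76 mm by 85 mm) begins 54 mm behind the grasp point. The pads swing forward as they close: fully open they stand 13 mm farther back than shut.
Start: joints at [57.766, 21.939, 2.515, 91.553, -1.026, 66.532, -2.859], TCP at [0.291, -0.581, 0.231] pointing down, gripper open.
Joint ranges: [-149.38, 149.38], [-23.57, 123.04], [-84.95, 90], [0, 143.3], [-89.99, 269.99], [3.08, 112.72], [-163.45, 163.45]. Speed limits (degrees/s): [159.86, 159.86, 180, 180, 180, 180, 180].

### API

Orientations are given as [roll, pitch, yaw] about the fixed x, y, z axes, in that order (R = Rz(yaw) Ry(pitch) Rx(roll)).
In Python, from cell import * gives the robot as it stands.
- The arm moves only by the shell command python3 -m inch 'ROWS' [OPENING] [FORCE]. ROWS is JSON, one flat list of numbers, 6 for each row, row after row: the shift along the tool's x, y, z in m, then the turn, a rotation vector about the tool's x, y, z in units of 5 degrees (1.0 is 5 degrees). In form: [x, y, z, ax, ay, az, x, y, z, ax, ay, az, ...]. A call has 1 to 10 rows; each row shifts and turns the commanded pose from where the row before left it, along the tool's axes as they then stand; what a row does not reach is not made up. A row lasts 1/12 s, in which the tool goes at most 41.7 mm and 7.16 degrees, less where a joint would pass 70% of its speed; a pose out of reach is approached as far as the arm can. A call with a gripper value outside its range is refused whole. OPENING is the closure, from -1 (fully open) to 1 (shut), set as the call begins (- or left out, the last holds). The fingers move at their own pace and stop on an object; FORCE is the grip in N (left out, the last holds). Time passes only in rows, so rows that do not move let the fingers close. It gives the time, the measured TCP pose, the force, the opening and the grip force at its end, in the units of the state.
- observe(): the state, without advancing time (a new reading comes with each control period).
- capture(name): name is "scene" or "side" or "wrist"; returns a dict with "img" (420x560x3 uint8, red, green, blue), "K" (3x3 intrinsics, pixels), "view" (4x4, takes a point from world to camera coordinates); the wrist camera has in their place "T_tool_cam" (4x4, takes a point from camera to tool coordinates, whose origin is the TCP and whose axes are the flange's). Camera axes: x right, y down, z forward; pixel columns grow to the right and rows downward; lengths in m; the calibration is good to about 2 mm. The wrist camera is an equidistant fisheye: a pixel r from the principal point sees the ray r / f radians off the axis. A picture is of the moment at which its call begins: read the wrist's pose just before it. There is no depth.
- finish_job(): hands the job in; it is judged then, once.
Trained networks look in the newest picture that a camera, given by its name, has taken for a name from the list of things; names that differ only in an ending like _2 or _b are one class to them, and where a whole thing is asked for, a point or a joint stands for the part that bears it (a point fixed in the world has none). Each returns a list of dicts, best first, with "score" (0 to 1); they miss things now and then, are a little off and sometimes report something else, mostly with a low value. They report only what shows in the picture. A call takes as long as a camera call. They do not tell look-alikes from the thing itself.
- recognise(camera, target): "extent" ([centre column, centre row, width, height] in pixels, round what is visible of it).
- tip_of(camera, target): "position" ([column, row] in pixels: a listed point, or the origin of a listed thing).
The state is a dict: "clock": time; "joint_pos": joint angles; "dq": joint speeds; "effort": joint torques, N m; "eef_pos": TCP position; "ee_rot": TCP orientation; "wrist_force": force on the tool from outside, world axes, zero at the start; "torque": the same for the moment, N m; "opening": opening from 0.0 (shut) to 1.0 (fully open); "grasp_force": force on a finger pad.
Only numpy, scipy, OpenCV 4.12 (cv2) and the standard library are available. Lean on these libraries where they do the work, as an engineer would, in place of code of your own. Each camera call takes 0.05 s, during which the arm holds its last target. There are 200 camera calls.

## Working session

There is one attempt and no reset: what is moved stays moved. The work goes in short steps, Python scripts to look and compute and a shell command to move; the robot and the scene stay as the last step left them, time stands still between calls to the robot, and variables do not carry over. Pictures are saved under pics/ and viewed, at most 10 in all, crops included, and the job is handed in when it is done.

```bash
mkdir -p pics; python3 - <<'E'
from cell import *
import cv2, numpy as np
s=observe(); print({k:np.round(s[k],3) for k in ("clock","eef_pos","ee_rot","opening","wrist_force")})
ims=[]
for n in ("scene","side"):
    c=capture(n); cv2.imwrite(f"pics/{n}0.png",c["img"][:,:,::-1]); np.savez(f"{n}.npz",K=c["K"],view=c["view"])
    for t in ("pot","lid","mat","socket","spray","jar","basket"):
        print(n,t,[(np.round(d["extent"]).astype(int).tolist(),round(d["score"],2)) for d in recognise(n,t)],[(np.round(d["position"]).astype(int).tolist(),round(d["score"],2)) for d in tip_of(n,t)])
E
```

```text
{'clock': np.float64(0.0), 'eef_pos': array([ 0.291, -0.58 ,  0.23 ]), 'ee_rot': array([-1.79848e+02,  8.00000e-03,  2.66370e+01]), 'opening': np.float64(1.0), 'wrist_force': array([-0.854,  0.234, -0.74 ])}
scene pot [([486, 267, 101, 94], 0.92), ([241, 254, 91, 54], 0.74), ([159, 158, 113, 96], 0.61)] [([476, 278], 0.93), ([236, 254], 0.83), ([159, 177], 0.74)]
scene lid [([137, 252, 78, 58], 0.97), ([235, 352, 92, 85], 0.97), ([235, 219, 78, 58], 0.57)] [([232, 351], 0.88), ([235, 220], 0.87)]
scene mat [] [([372, 198], 0.9)]
scene socket [([315, 232, 11, 21], 0.64)] [([316, 237], 0.66)]
scene spray [([406, 266, 46, 68], 0.76)] [([398, 290], 0.75)]
scene jar [([308, 303, 29, 44], 0.63)] [([311, 313], 0.59)]
scene basket [([309, 305, 29, 42], 0.16)] []
side pot [([182, 284, 90, 93], 0.85), ([363, 132, 56, 51], 0.61)] [([298, 251], 0.89), ([362, 144], 0.83), ([187, 294], 0.64)]
side lid [([378, 266, 57, 49], 0.93), ([298, 232, 57, 49], 0.86), ([276, 317, 61, 54], 0.6)] [([376, 268], 0.81), ([300, 235], 0.63), ([277, 318], 0.59)]
side mat [([279, 161, 75, 54], 0.86)] [([273, 162], 0.84)]
side socket [([300, 199, 8, 16], 0.68)] [([300, 198], 0.63)]
side spray [([358, 164, 23, 44], 0.71)] [([354, 180], 0.9)]
side jar [([361, 220, 22, 28], 0.7), ([301, 232, 56, 47], 0.27)] [([360, 224], 0.85)]
side basket [] []
```

View pics/scene0.png

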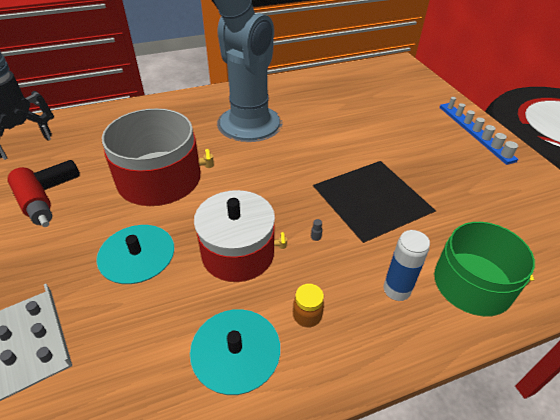

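View pics/side0.png

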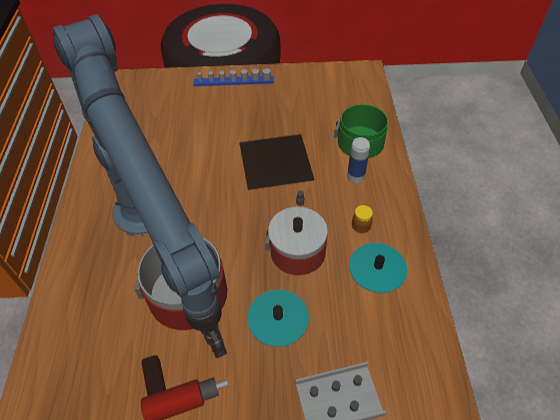

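The scene picture shows three possible pots: large open red (155,155), small red with aluminium lid (235,235) and green (486,267). There are three possible lids: aluminium (235,215), turquoise (135,253) and turquoise (235,350). The green pot and the turquoise lids are excluded, and the smaller of the two red pots is meant, so I choose the pot and lid at (235,220). The mat is at (373,200). The side picture agrees: lid (298,230), mat (277,161). Next I triangulate and check with a close crop.

```bash
cat > h.py <<'E'
import numpy as np, cv2
from scipy.optimize import least_squares
def cam(n): d=np.load(n+".npz"); return d["K"],d["view"]
def proj(n,P):
    K,V=cam(n); p=np.atleast_2d(P)@V[:3,:3].T+V[:3,3]; q=p@K.T; return q[:,:2]/q[:,2:]
def plane(n,uv,z):
    K,V=cam(n); R,t=V[:3,:3],V[:3,3]; o=-R.T@t; d=R.T@np.linalg.solve(K,[*uv,1.]); return o+d*(z-o[2])/d[2]
def tri(a,b):
    f=lambda P:np.r_[proj("scene",P)[0]-a,proj("side",P)[0]-b]
    r=least_squares(f,[.6,0,.05]); return r.x,np.abs(r.fun).max()
E
python3 - <<'E'
from h import *
np.set_printoptions(precision=4,suppress=True)
z={"lid":.107,"mat":0.002,"socket":0,"spray":0,"jar":0,"pot":0}
a={"lid":(235,220),"mat":(372,198),"socket":(316,237),"spray":(398,290),"jar":(311,313),"pot":(236,254)}
b={"lid":(300,235),"mat":(273,162),"socket":(300,198),"spray":(354,180),"jar":(360,224),"pot":(298,251)}
for k in a: print(k,plane("scene",a[k],z[k]),plane("side",b[k],z[k]),tri(a[k],b[k]))
# bright lid ellipse, mat quad
for n,c in (("scene",(235,215)),("side",(298,230))):
    im=cv2.imread(f"pics/{n}0.png"); hsv=cv2.cvtColor(im,cv2.COLOR_BGR2HSV)
    m=((hsv[...,1]<40)&(hsv[...,2]>120)).astype(np.uint8)
    nn,l,st,ce=cv2.connectedComponentsWithStats(m)
    i=max(range(1,nn),key=lambda i:st[i,4] if np.hypot(*(ce[i]-c))<25 else 0)
    cs,_=cv2.findContours((l==i).astype(np.uint8),cv2.RETR_EXTERNAL,cv2.CHAIN_APPROX_NONE)
    h=cv2.convexHull(max(cs,key=len)); pts=np.array([plane(n,p[0],.122) for p in h])[:,:2]
    (x,y),r=cv2.minEnclosingCircle(pts.astype(np.float32)); print(n,"lid fit",x,y,r)
    m=(im.max(2)<50).astype(np.uint8); nn,l,st,ce=cv2.connectedComponentsWithStats(m)
    c=a["mat"] if n=="scene" else b["mat"]
    i=l[c[1],c[0]]; cs,_=cv2.findContours((l==i).astype(np.uint8),cv2.RETR_EXTERNAL,cv2.CHAIN_APPROX_NONE)
    P=np.array([plane(n,p[0],.004) for p in cs[0]])[:,:2].astype(np.float32); print("mat",cv2.minAreaRect(P))
im=cv2.imread("pics/scene0.png")[170:300,170:340]; cv2.imwrite("pics/crop.png",cv2.resize(im,None,fx=4,fy=4,interpolation=2))
E
```

```text
lid [ 0.5182 -0.1925  0.107 ] [ 0.5255 -0.2079  0.107 ] (array([ 0.5221, -0.1968,  0.1063]), np.float64(2.8356389279427106))
mat [0.4657 0.2053 0.002 ] [0.4536 0.197  0.002 ] (array([ 0.4531,  0.2145, -0.0135]), np.float64(0.5508326950567835))
socket [0.5425 0.0039 0.    ] [0.5419 0.0228 0.    ] (array([0.5441, 0.0058, 0.007 ]), np.float64(2.5215660014518733))
spray [0.7495 0.1138 0.    ] [0.7392 0.0954 0.    ] (array([ 0.7417,  0.1212, -0.0188]), np.float64(1.9507991883350542))
jar [ 0.7368 -0.0936  0.    ] [ 0.7336 -0.0988  0.    ] (array([ 0.7342, -0.0926, -0.0058]), np.float64(0.4939352925176479))
pot [ 0.5275 -0.1993  0.    ] [ 0.5215 -0.1951  0.    ] (array([ 0.5232, -0.197 , -0.0032]), np.float64(1.0241746858125111))
scene lid fit 0.5292574167251587 -0.20121969282627106 0.09682922065258026
mat ((0.4650864005088806, 0.205972820520401), (0.23675858974456787, 0.23730415105819702), 8.006326675415039)
side lid fit 0.5177774429321289 -0.1988854706287384 0.08903335779905319
mat ((0.46247363090515137, 0.20298993587493896), (0.23660646378993988, 0.23493251204490662), 7.878106594085693)
```

View pics/crop.png

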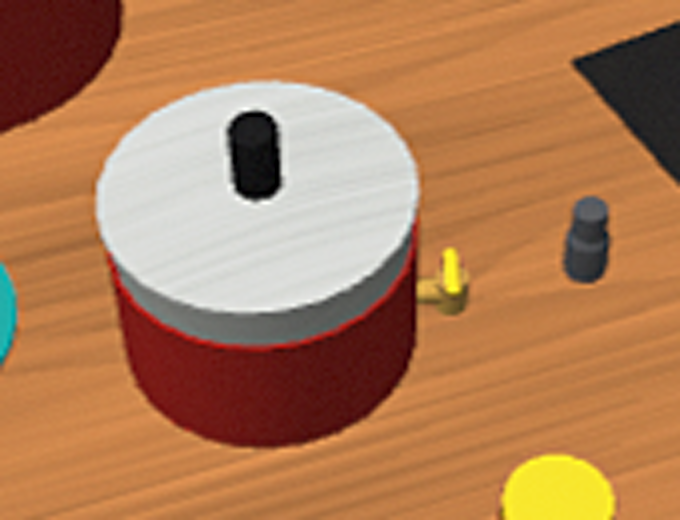

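The crop confirms it: aluminium lid with a black knob (crop 255,155) on the small red pot, brass tap towards the socket. I move above it.

```bash
python3 -m inch '[0.027,-0.017,-0.003,0,0,0,0.027,-0.017,-0.003,0,0,0,0.027,-0.017,-0.003,0,0,0,0.027,-0.017,-0.003,0,0,0,0.027,-0.017,-0.003,0,0,0,0.027,-0.017,-0.003,0,0,0,0.027,-0.017,-0.003,0,0,0,0.027,-0.017,-0.003,0,0,0,0.027,-0.017,-0.003,0,0,0,0.027,-0.017,-0.003,0,0,0]' -1; python3 -m inch '[0.027,-0.017,0,0,0,0,0.027,-0.017,0,0,0,0,0.027,-0.017,0,0,0,0,0.027,-0.017,0,0,0,0,0,0,0,0,0,0,0,0,0,0,0,0,0,0,0,0,0,0]'
python3 - <<'E'
from cell import *
import cv2,numpy as np
s=observe(); print(s["eef_pos"],s["ee_rot"])
c=capture("wrist"); print(c["K"],c["T_tool_cam"]); cv2.imwrite("pics/w1.png",c["img"][:,:,::-1])
print(recognise("wrist","lid"),tip_of("wrist","lid"))
E
```

```text
clock: 2.33
eef_pos: [0.4571, -0.3067, 0.2617]
ee_rot: [180.0, -0.0, 26.6]
wrist_force: [-0.5, -0.8, 0.4]
opening: 1.002
grasp_force: 0.0
clock: 2.92
eef_pos: [0.5224, -0.1992, 0.2613]
ee_rot: [180.0, 0.0, 26.7]
wrist_force: [-0.9, 0.5, 0.4]
opening: 0.999
grasp_force: 0.0
[ 0.52237313 -0.19921907  0.26125784] [1.79974546e+02 3.99368602e-02 2.66516513e+01]
[[325.1922621    0.         277.02237588]
 [  0.         325.1922621  210.81596059]
 [  0.           0.           1.        ]] [[-1.14548046e-03 -9.47416187e-01 -3.20001964e-01  8.21960303e-02]
 [ 9.99999342e-01 -1.06747033e-03 -4.19188145e-04  1.86181380e-04]
 [ 5.55530309e-05 -3.20002234e-01  9.47416786e-01 -1.43601919e-01]
 [ 0.00000000e+00  0.00000000e+00  0.00000000e+00  1.00000000e+00]]
[{'extent': [409.2, 51.8, 130.9, 102.3], 'score': 0.92}, {'extent': [390.0, 280.4, 117.3, 98.1], 'score': 0.67}, {'extent': [271.1, 190.2, 187.7, 181.9], 'score': 0.57}] [{'position': [388.4, 283.4], 'score': 0.94}, {'position': [407.1, 35.4], 'score': 0.89}, {'position': [270.6, 193.1], 'score': 0.78}]
```

View pics/w1.png

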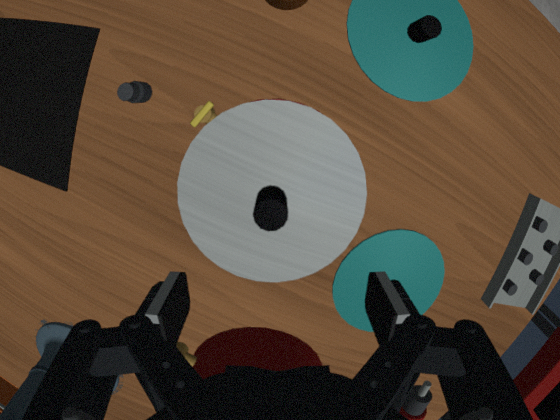

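The wrist view shows the aluminium lid at (272,191), knob top at about (271,213), tap handle at (203,114), socket at (133,92), and the turquoise lids off to the right. Now I fit the lid circle.

```bash
cat >> h.py <<'E'
from scipy.spatial.transform import Rotation as Ro
def wplane(c,s,uv,z):
    K,T=c["K"],c["T_tool_cam"]; uv=np.atleast_2d(uv).astype(float)
    d=(uv-K[:2,2])/K[0,0]; th=np.linalg.norm(d,axis=1)[:,None]; D=np.c_[np.sin(th)*d/np.maximum(th,1e-9),np.cos(th)]
    R=Ro.from_euler("xyz",s["ee_rot"],degrees=True).as_matrix(); W=D@(R@T[:3,:3]).T
    o=R@T[:3,3]+np.array(s["eef_pos"]); return o+W*((z-o[2])/W[:,2])[:,None]
def totool(s,d): return Ro.from_euler("xyz",s["ee_rot"],degrees=True).as_matrix().T@d
def blob(m,c):
    n,l,st,ce=cv2.connectedComponentsWithStats(m.astype(np.uint8)); i=l[c[1],c[0]]
    cs,_=cv2.findContours((l==i).astype(np.uint8),cv2.RETR_EXTERNAL,cv2.CHAIN_APPROX_NONE); return max(cs,key=len)[:,0]
def circ(P):
    f=lambda q:np.hypot(P[:,0]-q[0],P[:,1]-q[1])-q[2]
    return least_squares(f,[*P[:,:2].mean(0),.08],loss="soft_l1",f_scale=.002).x
E
python3 - <<'E'
from cell import *
from h import *
s=observe(); c=capture("wrist"); hsv=cv2.cvtColor(c["img"],cv2.COLOR_RGB2HSV)
q=circ(wplane(c,s,blob((hsv[...,1]<50)&(hsv[...,2]>110),(230,190)),.123)); print("lid",q)
kb=blob(c["img"].max(2)<45,(271,215)); b=cv2.boundingRect(kb); print(b)
# knob top disc = lower part; width-sized circle
print("knob top",wplane(c,s,(b[0]+b[2]/2,b[1]+b[3]-b[2]/2),.167))
print("tap",wplane(c,s,(203,114),.047))
print(totool(s,np.r_[q[:2],0.150]-s["eef_pos"]))
E
```

```text
lid [ 0.51951672 -0.19486888  0.08736544]
(252, 185, 34, 44)
knob top [[ 0.51975827 -0.19498156  0.167     ]]
tap [[ 0.55169382 -0.09502508  0.047     ]]
[ 0.00076258 -0.00633572  0.11120105]
```

```bash
python3 -m inch '[0.001,-0.005,0.01,0,0,0,0,0,0.02,0,0,0,0,0,0.02,0,0,0,0,0,0.02,0,0,0,0,0,0.02,0,0,0,0,0,0.02,0,0,0,0,0,0.015,0,0,0,0,0,0.005,0,0,0,0,0,0,0,0,0,0,0,0,0,0,0]' -1; python3 -m inch '[0,0,0,0,0,0,0,0,0,0,0,0,0,0,0,0,0,0,0,0,0,0,0,0,0,0,0,0,0,0,0,0,0,0,0,0,0,0,0,0,0,0,0,0,0,0,0,0]' 1 70
```

```text
clock: 3.95
eef_pos: [0.5211, -0.194, 0.1313]
ee_rot: [-180.0, -0.0, 26.6]
wrist_force: [0.5, -0.2, 0.4]
opening: 1.005
grasp_force: 0.0
clock: 4.62
eef_pos: [0.5218, -0.1939, 0.1322]
ee_rot: [180.0, -0.0, 26.6]
wrist_force: [-0.7, 0.2, 6.5]
opening: 0.309
grasp_force: 69.2
```

```bash
python3 -m inch '[0,0,-0.003,0,0,0,0,0,-0.008,0,0,0,0,0,-0.012,0,0,0,0,0,-0.015,0,0,0,0,0,-0.015,0,0,0,0,0,-0.015,0,0,0,0,0,-0.012,0,0,0,0,0,-0.008,0,0,0,0,0,0,0,0,0,0,0,0,0,0,0]'
python3 - <<'E'
from cell import *
from h import *
s=observe(); print(s["eef_pos"],s["wrist_force"],s["grasp_force"],s["opening"])
c=capture("wrist"); hsv=cv2.cvtColor(c["img"],cv2.COLOR_RGB2HSV)
P=wplane(c,s,blob(c["img"].max(2)<50,(30,100)),.004); print("mat rough",cv2.minAreaRect(P[:,:2].astype(np.float32)))
d=capture("side"); cv2.imwrite("pics/s1.png",cv2.resize(d["img"][100:310,160:440,::-1],None,fx=2,fy=2))
print(totool(s,np.r_[.464,.2045,s["eef_pos"][2]]-s["eef_pos"]+np.r_[.0018,-.0005,0]))
E
```

```text
clock: 5.45
eef_pos: [0.5213, -0.194, 0.2195]
ee_rot: [180.0, -0.0, 26.6]
wrist_force: [-0.9, 0.3, -4.2]
opening: 0.315
grasp_force: 69.2
[ 0.52126844 -0.1939799   0.21951154] [-0.87032177  0.26865455 -4.23197218] 69.19611811637878 0.3154426047039159
mat rough ((0.46854516863822937, 0.1731388121843338), (0.23907127976417542, 0.17664167284965515), 7.989726543426514)
[ 1.28802528e-01 -3.80624019e-01 -1.35292928e-04]
```

View pics/s1.png

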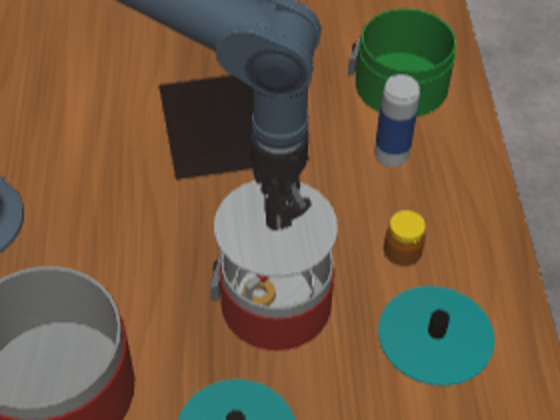

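The lid hangs level in the gripper (crop 275,225), with the basket and bearing still in the pot (265,290). Now I carry it to the mat.

```bash
python3 -m inch '[0.004,-0.012,0,0,0,0,0.008,-0.0235,0,0,0,0,0.008,-0.024,0,0,0,0,0.008,-0.0235,0,0,0,0,0.008,-0.0235,0,0,0,0,0.008,-0.024,0,0,0,0,0.008,-0.0235,0,0,0,0,0.008,-0.0235,0,0,0,0,0.008,-0.024,0,0,0,0,0.008,-0.0235,0,0,0,0]'; python3 -m inch '[0.0085,-0.024,0,0,0,0,0.0085,-0.024,0,0,0,0,0.0085,-0.024,0,0,0,0,0.0085,-0.024,0,0,0,0,0.0085,-0.024,0,0,0,0,0.0065,-0.018,0,0,0,0,0.0035,-0.0105,0,0,0,0,0,0,0,0,0,0,0,0,0,0,0,0]'
python3 - <<'E'
from cell import *
from h import *
d=capture("scene"); cv2.imwrite("pics/s2.png",d["img"][:,:,::-1])
s=observe(); print(totool(s,np.r_[.464,.2045,s["eef_pos"][2]]-s["eef_pos"]+np.r_[.0018,-.0005,0]))
E
```

```text
clock: 6.38
eef_pos: [0.4867, 0.0435, 0.2185]
ee_rot: [-179.9, 0.1, 26.7]
wrist_force: [-0.6, 0.2, -3.7]
opening: 0.313
grasp_force: 69.3
clock: 7.13
eef_pos: [0.4679, 0.1974, 0.2188]
ee_rot: [180.0, 0.1, 26.7]
wrist_force: [0.8, -1.1, -4.0]
opening: 0.31
grasp_force: 69.4
[ 1.19444099e-03 -8.32942772e-03 -1.21305523e-05]
```

View pics/s2.png

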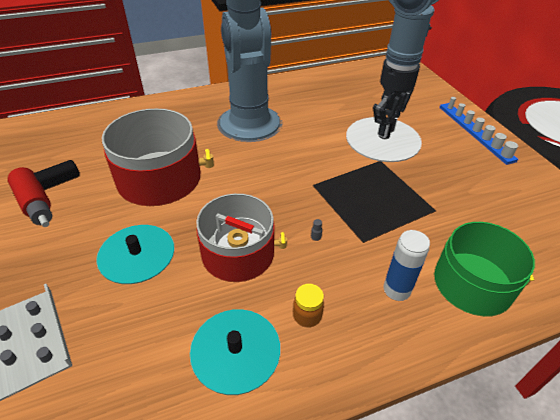

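The lid is level over the mat region (at 384,138 because of its height), and the pot is open with the red grip (237,223) and bearing (238,238) visible. Lowering.

```bash
python3 -m inch '[0.001,-0.008,0.01,0,0,0,0,0,0.02,0,0,0,0,0,0.022,0,0,0,0,0,0.022,0,0,0,0,0,0.022,0,0,0,0,0,0.022,0,0,0,0,0,0.022,0,0,0,0,0,0.02,0,0,0,0,0,0.012,0,0,0,0,0,0.007,0,0,0]'; python3 -m inch '[0,0,0.003,0,0,0,0,0,0.003,0,0,0,0,0,0.002,0,0,0,0,0,0.002,0,0,0,0,0,0.001,0,0,0,0,0,0.001,0,0,0,0,0,0,0,0,0,0,0,0,0,0,0]'
```

```text
clock: 8.02
eef_pos: [0.4647, 0.2033, 0.038]
ee_rot: [180.0, 0.2, 26.5]
wrist_force: [0.5, 0.8, -3.3]
opening: 0.307
grasp_force: 69.5
clock: 8.68
eef_pos: [0.4666, 0.2054, 0.0292]
ee_rot: [180.0, -0.1, 26.6]
wrist_force: [-1.6, -0.2, 1.8]
opening: 0.317
grasp_force: 70.2
```

```bash
python3 -m inch '[0,0,0,0,0,0,0,0,0,0,0,0,0,0,0,0,0,0,0,0,0,0,0,0,0,0,0,0,0,0,0,0,0,0,0,0,0,0,0,0,0,0]' -1; python3 -m inch '[0,0,-0.01,0,0,0,0,0,-0.025,0,0,0,0,0,-0.035,0,0,0,0,0,-0.035,0,0,0,0,0,-0.035,0,0,0,0,0,-0.035,0,0,0,0,0,-0.035,0,0,0,0,0,-0.015,0,0,0,0,0,0,0,0,0,0,0,0,0,0,0]'
python3 - <<'E'
from cell import *
from h import *
s=observe(); c=capture("wrist"); hsv=cv2.cvtColor(c["img"],cv2.COLOR_RGB2HSV)
q=circ(wplane(c,s,blob((hsv[...,1]<60)&(hsv[...,2]>110),(230,190)),.020)); print("lid",q)
cv2.imwrite("pics/w2.png",c["img"][:,:,::-1])
d=capture("scene")["img"]; hsv=cv2.cvtColor(d,cv2.COLOR_RGB2HSV); 
m=((hsv[...,0]<6)|(hsv[...,0]>174))&(hsv[...,1]>150)&(hsv[...,2]>140); m[:,:200]=0;m[:,272:]=0;m[:200]=0;m[245:]=0
ys,xs=np.where(m); print(len(xs))
P=np.array([plane("scene",(x,y),.097) for x,y in zip(xs,ys)]); r=cv2.minAreaRect(P[:,:2].astype(np.float32)); print("grip",r,P.mean(0))
E
```

```text
clock: 9.27
eef_pos: [0.466, 0.2052, 0.0283]
ee_rot: [-180.0, -0.0, 26.6]
wrist_force: [0.3, -0.3, 1.0]
opening: 1.002
grasp_force: 0.0
clock: 10.1
eef_pos: [0.4665, 0.2055, 0.2549]
ee_rot: [180.0, -0.2, 26.6]
wrist_force: [-0.2, 0.2, -0.7]
opening: 1.001
grasp_force: 0.0
lid [0.46458296 0.20414149 0.0876308 ]
160
grip ((0.5382283329963684, -0.1954685002565384), (0.15366780757904053, 0.08389168977737427), 70.32779693603516) [ 0.52580251 -0.18383865  0.097     ]
```

View pics/w2.png

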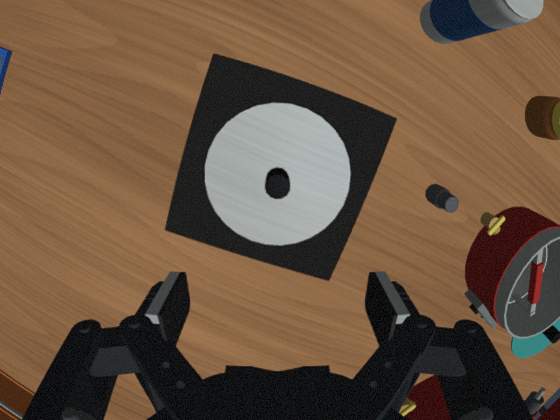

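The lid lies flat and centred on the mat (277,173), and the red grip shows in the pot at (537,275). I go back over the pot.

```bash
python3 -m inch '[-0.005,0.014,0,0,0,0,-0.0095,0.0275,0,0,0,0,-0.0095,0.0275,0,0,0,0,-0.0095,0.0275,0,0,0,0,-0.0095,0.0275,0,0,0,0,-0.0095,0.0275,0,0,0,0,-0.0095,0.0275,0,0,0,0,-0.0095,0.0275,0,0,0,0,-0.0095,0.0275,0,0,0,0,-0.0095,0.0275,0,0,0,0]'; python3 -m inch '[-0.0095,0.0275,0,0,0,0,-0.0095,0.0275,0,0,0,0,-0.0095,0.0275,0,0,0,0,-0.009,0.026,0,0,0,0,-0.0045,0.0125,0,0,0,0,0,0,0,0,0,0,0,0,0,0,0,0]'
python3 - <<'E'
from cell import *
from h import *
s=observe(); c=capture("wrist"); hsv=cv2.cvtColor(c["img"],cv2.COLOR_RGB2HSV)
m=((hsv[...,0]<6)|(hsv[...,0]>174))&(hsv[...,1]>150)&(hsv[...,2]>140); m[:60]=0;m[330:]=0
n,l,st,ce=cv2.connectedComponentsWithStats(m.astype(np.uint8)); 
for i in range(1,n):
    if st[i,4]>80:
        y,x=np.where(l==i); P=wplane(c,s,np.c_[x,y],.099)[:,:2]; print(st[i],ce[i],cv2.minAreaRect(P.astype(np.float32)),P.mean(0),np.degrees(np.arctan2(*np.linalg.svd(P-P.mean(0),full_matrices=False)[2][0][::-1])))
cv2.imwrite("pics/w3.png",c["img"][:,:,::-1])
E
```

```text
clock: 11.03
eef_pos: [0.5006, -0.0704, 0.2509]
ee_rot: [-179.8, 0.2, 26.6]
wrist_force: [0.3, 1.0, -0.9]
opening: 0.998
grasp_force: 0.0
clock: 11.62
eef_pos: [0.5181, -0.1953, 0.2517]
ee_rot: [-179.8, 0.1, 26.6]
wrist_force: [0.1, 1.0, 0.3]
opening: 0.997
grasp_force: 0.0
[253 153  31  69 783] [267.97701149 186.90166028] ((0.5183184742927551, -0.18565672636032104), (0.0671127587556839, 0.010896515101194382), 43.72291564941406) [ 0.51896022 -0.18499144] -136.65849282155963
```

View pics/w3.png

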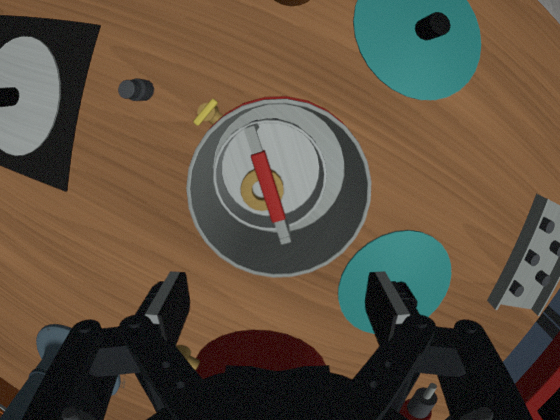

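The wrist view shows the grip at (268,187), running from (255,150) to (285,235), with the bearing at (262,189) under it. I align yaw by +17° and re-measure closer.

```bash
python3 -m inch '[0,0,0,0,0,-0.85,0,0,0,0,0,-0.85,0,0,0,0,0,-0.85,0,0,0,0,0,-0.85,0.0035,-0.0035,0.02,0,0,0,0.0035,-0.0035,0.02,0,0,0,0,0,0.015,0,0,0,0,0,0,0,0,0,0,0,0,0,0,0]'
python3 - <<'E'
from cell import *
from h import *
s=observe(); c=capture("wrist"); hsv=cv2.cvtColor(c["img"],cv2.COLOR_RGB2HSV)
m=((hsv[...,0]<6)|(hsv[...,0]>174))&(hsv[...,1]>150)&(hsv[...,2]>140); m[:60]=0;m[330:]=0
n,l,st,ce=cv2.connectedComponentsWithStats(m.astype(np.uint8)); 
for i in range(1,n):
    if st[i,4]>200:
        y,x=np.where(l==i); P=wplane(c,s,np.c_[x,y],.099); r=cv2.minAreaRect(P[:,:2].astype(np.float32)); print(st[i],ce[i],r,np.degrees(np.arctan2(*np.linalg.svd(P[:,:2]-P[:,:2].mean(0),full_matrices=False)[2][0][::-1]))); print(totool(s,np.r_[r[0],.074]-s["eef_pos"]))
cv2.imwrite("pics/w4.png",c["img"][:,:,::-1])
E
```

```text
clock: 12.42
eef_pos: [0.5186, -0.1834, 0.1975]
ee_rot: [-179.8, 0.0, 43.9]
wrist_force: [0.3, -0.9, 0.6]
opening: 0.998
grasp_force: 0.0
[ 272  172   15   81 1155] [278.91168831 210.95238095] ((0.518068253993988, -0.18580760061740875), (0.06702359020709991, 0.011130888015031815), 43.4996337890625) -136.56662801825766
[-0.0019918   0.00166299  0.12351291]
```

View pics/w4.png

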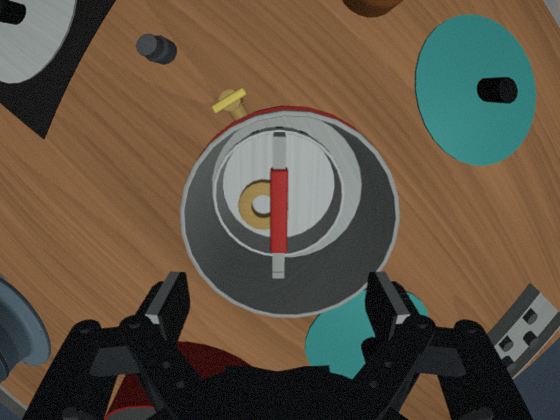

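The grip now lies along the finger plane, at (279,211), with the bearing at (262,205). I descend and grasp.

```bash
python3 -m inch '[-0.002,0.0015,0.01,0,0,0,0,0,0.02,0,0,0,0,0,0.02,0,0,0,0,0,0.02,0,0,0,0,0,0.02,0,0,0,0,0,0.015,0,0,0,0,0,0.01,0,0,0,0,0,0.008,0,0,0,0,0,0,0,0,0,0,0,0,0,0,0]' -1; python3 -m inch '[0,0,0,0,0,0,0,0,0,0,0,0,0,0,0,0,0,0,0,0,0,0,0,0,0,0,0,0,0,0,0,0,0,0,0,0,0,0,0,0,0,0,0,0,0,0,0,0,0,0,0,0,0,0,0,0,0,0,0,0]' 1 90; python3 -m inch '[0,0,-0.003,0,0,0,0,0,-0.007,0,0,0,0,0,-0.01,0,0,0,0,0,-0.01,0,0,0,0,0,-0.01,0,0,0]'
```

```text
clock: 13.3
eef_pos: [0.5193, -0.1889, 0.0756]
ee_rot: [180.0, -0.0, 43.6]
wrist_force: [-0.8, -1.0, 0.9]
opening: 0.998
grasp_force: 0.0
clock: 14.13
eef_pos: [0.5179, -0.1878, 0.0754]
ee_rot: [-179.9, 0.0, 43.7]
wrist_force: [-4.6, 2.0, 5.4]
opening: 0.142
grasp_force: 88.4
clock: 14.55
eef_pos: [0.5189, -0.189, 0.1162]
ee_rot: [180.0, -0.0, 43.6]
wrist_force: [-0.4, 0.1, -4.9]
opening: 0.143
grasp_force: 87.9
```

```bash
python3 -m inch '[0,0,-0.012,0,0,0,0,0,-0.015,0,0,0,0,0,-0.015,0,0,0,0,0,-0.015,0,0,0,0,0,-0.015,0,0,0,0,0,-0.015,0,0,0,0,0,-0.012,0,0,0,0,0,-0.008,0,0,0,0,0,-0.003,0,0,0,0,0,0,0,0,0]'; python3 -m inch '[0,0,0,0,0,0,0,0,0,0,0,0,0,0,0,0,0,0,0,0,0,0,0,0,0,0,0,0,0,0]'
python3 - <<'E'
from cell import *
import cv2,numpy as np
a=capture("scene")["img"][130:310,180:440]; b=capture("side")["img"][120:300,200:460]
cv2.imwrite("pics/fin.png",cv2.resize(np.vstack([a,b])[:,:,::-1],None,fx=1.65,fy=1.65))
E
```

```text
clock: 15.38
eef_pos: [0.5193, -0.1889, 0.2263]
ee_rot: [179.9, -0.0, 43.6]
wrist_force: [-0.3, 0.1, -5.8]
opening: 0.14
grasp_force: 88.0
clock: 15.8
eef_pos: [0.5185, -0.1886, 0.2246]
ee_rot: [-179.9, 0.0, 43.6]
wrist_force: [0.0, 0.3, -5.6]
opening: 0.143
grasp_force: 88.0
```

View pics/fin.png

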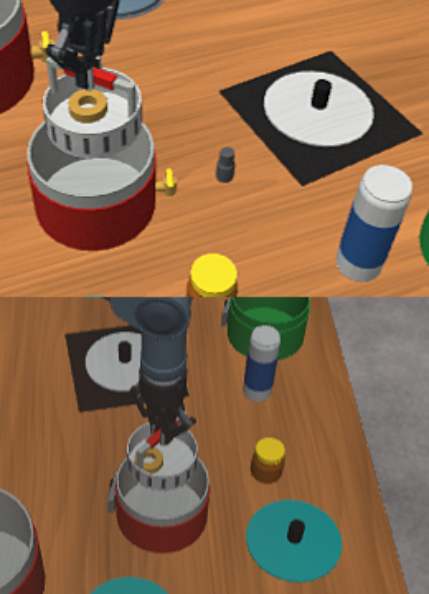

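The basket hangs level over the pot with the bearing in it (crop 88,105), its underside about 40 mm above the rim. The lid is flat on the mat (320,108) and the bystanders have not moved. Handing in.

```bash
python3 -c "
from cell import *
print(finish_job())"
```

```text
the job is handed in; nothing more can be done
None
```

I handed the job in at about 16 s: the lid is released flat on the mat, knob up, and the gripper holds the basket level about 40 mm above the pot's rim with the bearing in it; the bystanders were not moved, and no verdict came back.

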